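Rehang the lift-off door of a watch display case and shut it

TASK

The door of the small wooden watch display case is off and stands in the slotted wooden rest. With the door standing open, lower it so both its knuckles drop fully home over the case's two hinge pins, let go of it, then push it fully shut against its stops. Do not let the door fall over, and leave the loupe, the tin and the little carton where they are.

Things in the scene. Friction and masses are not known exactly. Their poses are not given: they have to be found in the camera images.
- case: Fixed wooden case, 110 mm deep (x), 170 wide (y), 173 high; origin at the centre of its underside. Its open front is the plane x = -55, looking along -x. At the front's -y corner two dark steel brackets, one above the other, each carry an upright pin, both on the vertical hinge axis x = -65, y = -75 mm. Two 5 mm thick rubber stops on the front at y = +60 stop the shut door.
- pin_low (a point): Foot of the lower pin on the hinge axis, at the top of its bracket, 45 mm above the table; case axes. Pin 8 mm in diameter, 18 tall, the top 5 mm tapered. Each bracket is a disc 18 mm in diameter, 6 thick, about the axis on a short arm; the knuckle rests on its top.
- pin_high (a point): Foot of the upper pin (same pin and bracket), 115 mm above the table; case axes. So the lower knuckle must come in sideways below this bracket, the door raised 18 mm or more, before it is lowered.
- shut_mark (a point): Where door_edge lies when the door is shut: 142 mm from the hinge axis along the case's +y, 90 mm above the table. Above it the case roof (underside 165, top 173 mm up) has a lip to case x = -65 from y = -45 to +85, over the inner half of the shut door and 10 mm above its top: the door goes on only while standing open. Keep the hand clear of it when pushing.
- door: Loose aluminium-framed door, grey pane, about 0.25 kg: flat panel 130 mm wide (y), 130 high (z), 10 thick (x); origin at the centre of its underside. Outer face -x, with a knob 12 mm in diameter, 12 long at y = +50, z = 55. Two knuckles on its -y edge. Starts upright in the rest, top edge 142 mm above the table. Hung, its underside is 25 mm up; it turns freely and stays where left.
- knuckle_low (a point): Centre of the lower end of the lower knuckle's bore (door y = -77, z = 20 mm); door axes. Knuckles are upright steel tubes open at both ends, 18 mm outside, 10.6 mm bore, 22 tall. Meets pin_low when hung.
- knuckle_high (a point): Centre of the lower end of the upper knuckle's bore (door y = -77, z = 90 mm); door axes. Meets pin_high when hung.
- door_edge (a point): Middle of the door's free upright edge (door y = +65, z = 65 mm), 142 mm from the knuckle axis. Hung and shut, the door has the case's yaw; opening turns it to greater yaw (counter-clockwise from above): 90 degrees open, its +y points along the case's -x.
- rest: Fixed wooden rest, 90 x 90 mm, 40 high, with a slot along its y, 14 mm wide and 28 mm deep (slot floor 12 mm above the table), in which the door stands; origin at the centre of its underside
- loupe: Bystander: black eye loupe, 34 mm in diameter, 32 high, origin at the centre of its underside
- tin: Bystander: open round brass tin, 72 mm in diameter, 35 high, origin at the centre of its underside
- cell_box: Bystander: little carton 50 x 35 x 22 mm, origin at the centre of its underside

How it is judged:
By the outcome, as a careful person would: the job done as asked, in the order asked, and still so for the second after the job is handed in, with the robot touching nothing.
It also fails if it takes over 64 s, if anything falls off the work surface, if the arm or the gripper's body presses on something with over 40 N, if the wrist force passes 120 N, or if a joint passes its speed limit or range.

ROBOT

A 6-joint arm with a two-finger parallel gripper is mounted at the origin on the work surface. World frame = base frame: x ahead of the robot, y to its left, z up, the work surface at z = 0. Lengths are in m, angles in rad, forces in N, time in s.
With the tool pointing down it reaches from about 0.3 to 1 m from the base axis. Payload 5.1 kg.
Tool frame: the origin (TCP) lies midway between the tips of the shut fingers; the grasp point (between the pads) lies 19 mm behind it; z points along the fingers, y is the line along which they close (so a half turn about z gives the same grasp; the last joint's range is limited). The gripper opens to 95 mm and grips with 3 to 60 N. Pads are 20 mm wide; open, the fingers measure 119 mm over their backs; the gripper's body (75 mm by 180 mm) begins 59 mm behind the grasp point.
Start: joints at [1.255, 0.124, 1.65, -0, 1.367, -0.083], TCP at [0.15, 0.632, 0.215] pointing down, gripper open.
Joint ranges: [-2.61, 2.61], [-1.02, 2.33], [0.03, 2.71], [-1.35, 4.49], [0.32, 2.68], [-2.91, 2.91]. Speed limits (rad/s): [2.57, 2.57, 3.14, 3.14, 3.14, 3.14].

INTERFACE

Orientations are given as a unit quaternion [x, y, z, w].
In Python, from cell import manip gives the robot as it stands. Calls block until the motion is done:
- manip.move_to(position, orientation): joint-space move of the TCP to a pose.
- manip.move_l(position, rotation=None, vel=0.15): straight line of the TCP; rotation=None keeps the orientation; vel is the mean speed in m/s.
- manip.movej(angles): joint-space move.
- manip.set_gripper(opening): finger opening in m; the grip force is fixed at half the most; returns when the fingers have stopped.
- manip.hold(seconds).
- manip.solve_ik(position, orientation): joint angles nearest the present ones, or None.
- manip.sense(): the state.
- manip.capture(name): name is "scene" or "top" or "wrist"; returns (picture, depth): 400x640x3 uint8, red, green, blue; 400x640 float32, m along the optical axis (not along the pixel's ray), 0 where there is no reading.
- manip.get_calibration(name): a dict with "fovy" (degrees; the focal length in pixels is half the picture's height over the tangent of half this angle, whatever the lens; pixels are square), "cx", "cy" (the principal point, pixels), "position" and "attitude" of the camera in the world. Camera axes: x right, y up, looking along -z (the intrinsics and any distortion apply to the point x, -y, -z); pixel columns grow to the right and rows downward; lengths in m; the calibration is good to about 2 mm. A picture is of the moment at which its call begins: read the wrist's pose just before it. get_calibration takes no time and is no camera call; for the wrist camera it gives the pose at the moment of the call.
A pose or a line that the arm cannot do raises manip.Unreachable and nothing moves.
- manip.finish_job(): hands the job in; it is judged then, once.
Trained networks look in the newest picture that a camera, given by its name, has taken for a name from the list of things; names that differ only in an ending like _2 or _b are one class to them, and where a whole thing is asked for, a point or a joint stands for the part that bears it (a point fixed in the world has none). Each returns a list of dicts, best first, with "p" (0 to 1); they miss things now and then, are a little off and sometimes report something else, mostly with a low value. They report only what shows in the picture. A call takes as long as a camera call.
- manip.recognise(target, camera): "extent" ([left, top, width, height] in pixels, round what is visible of it).
- manip.pinpoint(target, camera): "pixel" ([column, row] in pixels: a listed point, or the origin of a listed thing).
The state is a dict: "t": time; "joint_positions": joint angles; "joint_vel": joint speeds; "tau": joint torques, N m; "tool_pos": TCP position; "eef_rot": TCP orientation; "force": force on the tool from outside, world axes, zero at the start; "torque": the same for the moment, N m; "grip_width": finger opening in m; "finger_force": force on a finger pad.
Only numpy, scipy, OpenCV 4.12 (cv2) and the standard library are available. Lean on these libraries where they do the work, as an engineer would, in place of code of your own. Each camera call takes 0.05 s, during which the arm holds its last target. There are 200 camera calls.

## Working session

There is one attempt and no reset: what is moved stays moved. The work goes in short steps, each a Python script; the robot and the scene stay as the last script left them, time stands still between calls to the robot, and variables do not carry over. Pictures are saved under pics/ and viewed, at most 10 in all, crops included, and the job is handed in when it is done.

```bash
ls; mkdir -p pics
cat > h.py <<'E'
import numpy as np, cv2
from cell import manip
from scipy.spatial.transform import Rotation as R
E
python3 - <<'E'
from h import *
print(manip.sense())
for c in ("scene","top"):
    k=manip.get_calibration(c);print(c,k)
    p,d=manip.capture(c);cv2.imwrite(f"pics/{c}.png",p[:,:,::-1]);np.save(f"pics/{c}_d.npy",d)
    for n in ["case","pin_low","pin_high","shut_mark","door","knuckle_low","knuckle_high","door_edge","rest","loupe","tin","cell_box"]:
        a=manip.pinpoint(n,c)
        print(n,[(np.round(r["pixel"],1).tolist(),round(r["p"],2)) for r in a[:2]])
E
```

```text
pics
{'t': 0.0, 'joint_positions': array([ 1.25542704e+00,  1.24502650e-01,  1.65169250e+00,  3.22716771e-05,
        1.36749099e+00, -8.26001777e-02]), 'joint_vel': array([ 0.00069353,  0.00075256,  0.0002494 ,  0.00042169, -0.0010013 ,
        0.00041425]), 'tau': array([-1.30065768e-03, -4.17590547e+01, -3.59937680e+01,  7.72843882e-02,
        4.90672037e-02, -1.58136540e-04]), 'tool_pos': array([0.14975422, 0.63184511, 0.21337771]), 'eef_rot': array([ 1.16125176e-01,  9.93234035e-01, -1.02296403e-03, -2.22402180e-04]), 'force': array([ 0.25492819, -0.14353465, -0.25549639]), 'torque': array([-0.03872616, -0.00883873, -0.00016396]), 'finger_force': 0.0, 'grip_width': 0.09519187884822951}
scene {'fovy': 42.730225475900966, 'cx': 317.590779977773, 'cy': 196.60241229654574, 'position': array([1.37970465, 0.56611436, 0.96295761]), 'attitude': array([0.20090226, 0.36356198, 0.80083905, 0.43141371])}
case [([379.0, 245.1], 0.89)]
pin_low [([345.4, 248.3], 0.69)]
pin_high [([344.5, 227.4], 0.96)]
shut_mark []
door [([229.9, 174.8], 0.71)]
knuckle_low [([241.4, 184.0], 0.96), ([345.7, 22
[... 284 characters left out ...]
{'fovy': 54.203137614224744, 'cx': 319.6102729677425, 'cy': 207.86508235793127, 'position': array([0.45243038, 0.01508174, 1.31578811]), 'attitude': array([-0.02094454,  0.02570311,  0.71345142, -0.69991982])}
case [([261.6, 212.4], 0.68)]
pin_low [([276.9, 184.5], 0.62)]
pin_high [([271.1, 184.7], 0.73), ([284.3, 228.5], 0.55)]
shut_mark [([282.5, 229.9], 0.88)]
door [([393.9, 202.2], 0.7), ([405.5, 211.4], 0.58)]
knuckle_low [([391.0, 204.0], 0.58)]
knuckle_high [([394.1, 203.1], 0.76)]
door_edge [([433.1, 218.8], 0.59), ([335.7, 241.9], 0.29)]
rest [([409.7, 212.5], 0.73)]
loupe [([336.1, 237.7], 0.55)]
tin [([375.5, 169.2], 0.81), ([434.0, 214.0], 0.17)]
cell_box [([201.9, 219.1], 0.51)]
```

Run:
```python
import cv2
for c,(x0,y0,x1,y1) in {"scene":(180,110,500,310),"top":(180,120,460,290)}.items():
    i=cv2.imread(f"pics/{c}.png")[y0:y1,x0:x1];cv2.imwrite(f"pics/{c}_c.png",cv2.resize(i,None,fx=2.5,fy=2.5,interpolation=cv2.INTER_CUBIC))
```

```text
(no output)
```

View pics/scene_c.png

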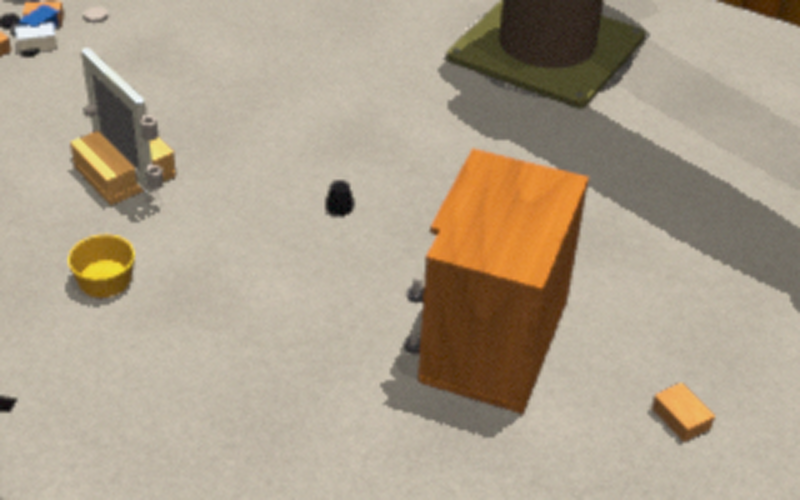

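View pics/top_c.png

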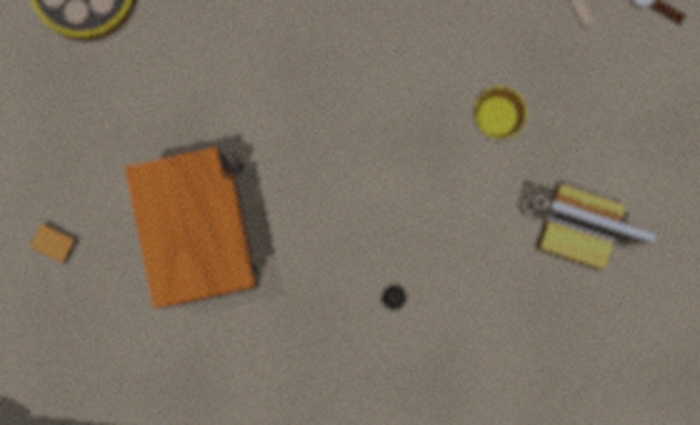

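The scene crop shows the case (roof around 505,215), its brackets at (415,290) and (412,345), the door in the rest at (120,120), and the tin, loupe and carton clear of each other. The top crop shows the brackets at (235,160), the knuckles at (535,198) and the door running to (650,238). Next I'll convert these to rough world poses.

```bash
cat >> h.py <<'E'
def cam(c):
    k=manip.get_calibration(c); f=200/np.tan(np.radians(k["fovy"])/2)
    return f,k["cx"],k["cy"],np.array(k["position"]),R.from_quat(k["attitude"])
def ray(K,uv):
    f,cx,cy,p,r=K
    uv=np.atleast_2d(uv); d=np.stack([(uv[:,0]-cx)/f,-(uv[:,1]-cy)/f,-np.ones(len(uv))],1)
    return r.apply(d)
def proj(K,P):
    f,cx,cy,p,r=K
    q=r.inv().apply(np.atleast_2d(P)-p); return np.stack([cx+f*q[:,0]/-q[:,2],cy-f*q[:,1]/-q[:,2]],1)
def atz(K,uv,z):
    d=ray(K,uv); return K[3]+d*((z-K[3][2])/d[:,2])[:,None]
def cloud(K,d):
    v,u=np.nonzero(d>0); return K[3]+ray(K,np.stack([u,v],1))*d[v,u][:,None]
def tri(obs):  # [(K,uv),...]
    A=np.zeros((3,3));b=np.zeros(3)
    for K,uv in obs:
        d=ray(K,uv)[0];d/=np.linalg.norm(d);M=np.eye(3)-np.outer(d,d);A+=M;b+=M@K[3]
    return np.linalg.solve(A,b)
def rect(P):  # min area rect of world xy in mm
    return cv2.minAreaRect((P[:,:2]*1000).astype(np.float32))
E
python3 - <<'E'
from h import *
T,S=cam("top"),cam("scene")
px={"pin_high":([271.1,184.7],[344.5,227.4]),"pin_low":([276.9,184.5],[345.4,248.3]),"knuckle_high":([394.1,203.1],[242.7,165.2]),"knuckle_low":([391,204],[241.4,184]),"door_edge":([433.1,218.8],[215.2,145.4]),"tin":([375.5,169.2],[223.8,218.5]),"loupe":([336.1,237.7],[315,192.9]),"cell_box":([201.9,219.1],[451,274.5]),"rest":([409.7,212.5],[231.8,179])}
for n,(a,b) in px.items(): print(n,tri([(T,a),(S,b)]).round(4))
C=cloud(T,np.load("pics/top_d.npy"))
near=lambda P,c,r:P[np.hypot(*(P[:,:2]-c).T)<r]
cc=atz(T,[261.6,212.4],.173)[0,:2]; print("casec",cc)
for nm,c,lo,hi,r in [("roof",cc,.16,.185,.17),("door",atz(T,[405,211],.14)[0,:2],.125,.155,.13),("rest",atz(T,[405,211],.04)[0,:2],.033,.047,.09)]:
    P=near(C,c,r);P=P[(P[:,2]>lo)&(P[:,2]<hi)];print(nm,len(P),rect(P),np.median(P[:,2]))
# door panel from scene cloud, plane fit
C=cloud(S,np.load("pics/scene_d.npy"));P=near(C,atz(T,[405,211],.1)[0,:2],.1);P=P[(P[:,2]>.06)&(P[:,2]<.135)]
for _ in range(4):
    m=P.mean(0);n=np.linalg.svd(P-m)[2][2];P=P[abs((P-m)@n)<.008]
print("panel",len(P),m,n,rect(P))
E
```

```text
pin_high [0.6088 0.1518 0.1106]
pin_low [0.6132 0.1492 0.0412]
knuckle_high [ 0.542  -0.2256  0.0946]
knuckle_low [ 0.546  -0.2312  0.0262]
door_edge [ 0.4961 -0.3581  0.0809]
tin [ 0.6683 -0.189   0.0076]
loupe [ 0.4381 -0.0483  0.0026]
cell_box [0.5097 0.3989 0.0033]
rest [ 0.5171 -0.298  -0.0044]
casec [0.51778816 0.17660734]
roof 2347 ((525.7236938476562, 195.77325439453125), (170.25234985351562, 121.01347351074219), 11.359573364257812) 0.17301110429927857
door 182 ((528.2808227539062, -288.6176452636719), (148.70370483398438, 11.752010345458984), 70.64356231689453) 0.1412037943728638
rest 557 ((528.5621948242188, -287.8446350097656), (146.72183227539062, 90.30419158935547), 70.46776580810547) 0.039547959029109236
panel 480 [ 0.53008487 -0.28750116  0.0988275 ] [ 0.94385218 -0.32936676 -0.02570207] ((529.7562255859375, -287.68157958984375), (150.7016143798828, 14.728267669677734), 70.75416564941406)
```

```bash
cat >> h.py <<'E'
def q(a): # tool down, tool y along world yaw a (deg)
    c,s=np.cos(np.radians(a)),np.sin(np.radians(a))
    return R.from_matrix(np.array([[-s,c,0],[c,s,0],[0,0,-1.]])).as_quat()
def u(a): return np.array([np.cos(np.radians(a)),np.sin(np.radians(a)),0])
E
python3 - <<'E'
from h import *
for a in (-19.4,160.6): print("door",a,manip.solve_ik([.528,-.288,.3],q(a)))
hp=np.array([.611,.1505,0])
for op in (60,75,90):
    y=101.4+op; p=hp+.077*u(y+90)+[0,0,.2]
    for b in (0,180): print("hang",op,b,manip.solve_ik(p,q(y+b)))
K=cam("wrist");s=manip.sense();r=R.from_quat(s["eef_rot"])
print(K[:3],"cam in tool",r.inv().apply(K[3]-s["tool_pos"]),(r.inv()*K[4]).as_matrix().round(3))
manip.move_to([.528,-.288,.32],q(-19.4)); manip.hold(.3)
K=cam("wrist");p,d=manip.capture("wrist");cv2.imwrite("pics/w1.png",p[:,:,::-1]);np.save("pics/w1_d.npy",d);np.save("pics/w1_K.npy",np.array(list(K[:3])+list(K[3])+list(K[4].as_quat())))
for n in ["door","knuckle_low","knuckle_high","door_edge","rest"]: print(n,[(np.round(x["pixel"],1).tolist(),round(x["p"],2)) for x in manip.pinpoint(n,"wrist")])
print(manip.sense()["t"],K[3])
E
```

```text
door -19.4 [-5.88584817e-01 -2.17613234e-02  1.65951666e+00 -4.44089210e-16
  1.50383731e+00 -2.49990942e-01]
door 160.6 [-5.88584817e-01 -2.17613234e-02  1.65951666e+00 -4.44089210e-16
  1.50383731e+00  2.89160171e+00]
hang 60 0 [ 4.06933965e-02  5.64938717e-03  1.79918548e+00 -4.44089210e-16
  1.33675779e+00 -2.77626802e+00]
hang 60 180 [ 4.06933965e-02  5.64938717e-03  1.79918548e+00 -4.44089210e-16
  1.33675779e+00  3.65324637e-01]
hang 75 0 None
hang 75 180 [ 3.30197664e-02  4.76648730e-02  1.75630643e+00 -4.44089210e-16
  1.33762135e+00  9.58516194e-02]
hang 90 0 None
hang 90 180 [ 3.41406684e-02  9.13697799e-02  1.71026172e+00 -4.44089210e-16
  1.33996116e+00 -1.64826866e-01]
(np.float64(321.44406770767534), 323.5845470073649, 203.3230994079686) cam in tool [ 0.07669058  0.00017387 -0.169776  ] [[ 0.     0.963  0.269]
 [ 1.    -0.001  0.001]
 [ 0.001  0.269 -0.963]]
door [([401.9, 71.6], 0.53)]
knuckle_low [([322.7, 120.8], 0.69)]
knuckle_high [([319.7, 120.8], 0.95), ([403.1, 70.3], 0.19)]
door_edge [([323.0, 230.6], 0.94)]
rest [([322.5, 170.8], 0.62)]
5.3833 [ 0.55207743 -0.21614039  0.48976547]
```

View pics/w1.png

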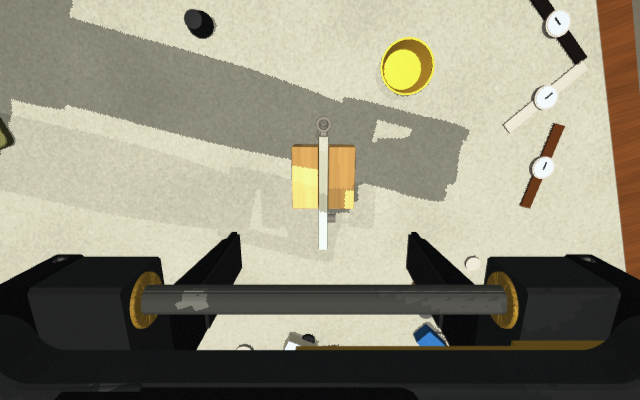

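The wrist view shows the door's top edge upright at column 323 (rows 135–249), the upper knuckle ring at (323,125), and the tin and loupe well away. Next I'll use the same camera over the hinge.

Run:
```python
from h import *
a=np.load("pics/w1_K.npy");K=(*a[:3],a[3:6],R.from_quat(a[6:]))
print("ring",atz(K,[323,125],.124),"edge ends",atz(K,[[323,136],[323,249]],.142))
P=cloud(K,np.load("pics/w1_d.npy"));P=P[(P[:,2]>.13)&(P[:,2]<.15)&(np.hypot(P[:,0]-.528,P[:,1]+.288)<.12)];print(len(P),rect(P))
y=101.4+80; h=np.array([.611,.1505,0])
manip.move_to(h+.077*u(y+90)+[0,0,.27],q(y+180)); manip.hold(.3)
K=cam("wrist");p,d=manip.capture("wrist");cv2.imwrite("pics/w2.png",cv2.resize(p[:240,160:480,::-1],None,fx=2.5,fy=2.5,interpolation=cv2.INTER_CUBIC))
for n in ["pin_low","pin_high","case","shut_mark"]: 
    for x in manip.pinpoint(n,"wrist"): print(n,np.round(x["pixel"],1).tolist(),round(x["p"],2),atz(K,x["pixel"],dict(pin_low=.045,pin_high=.115,case=0,shut_mark=.09)[n]))
P=cloud(K,d);P=P[(P[:,2]>.165)&(P[:,2]<.18)];print("roof",len(P),rect(P),P[:,2].mean())
np.save("pics/w2_d.npy",d);np.save("pics/w2_K.npy",np.array(list(K[:3])+list(K[3])+list(K[4].as_quat())))
print(manip.sense()["t"],manip.sense()["tool_pos"],proj(K,[h+[0,0,.115],h+[0,0,.133]]))
```

```text
ring [[ 0.54770381 -0.22773896  0.124     ]] edge ends [[ 0.54415195 -0.23787309  0.142     ]
 [ 0.50110284 -0.36020513  0.142     ]]
985 ((522.5199584960938, -299.40057373046875), (129.51731872558594, 9.119072914123535), 70.47338104248047)
pin_low [328.6, 111.2] 0.74 [[0.61628175 0.15113582 0.045     ]]
pin_high [323.0, 111.9] 0.63 [[0.60976759 0.14991534 0.115     ]]
case [324.8, 109.8] 0.62 [[0.61194024 0.153068   0.        ]]
roof 27642 ((524.058349609375, 188.80531311035156), (170.8206024169922, 106.274169921875), 11.206443786621094) 0.17263832542417884
7.3333 [0.61290063 0.07335373 0.27000247] [[324.28169077 111.30573519]
 [324.33638879 111.19173239]]
```

View pics/w2.png

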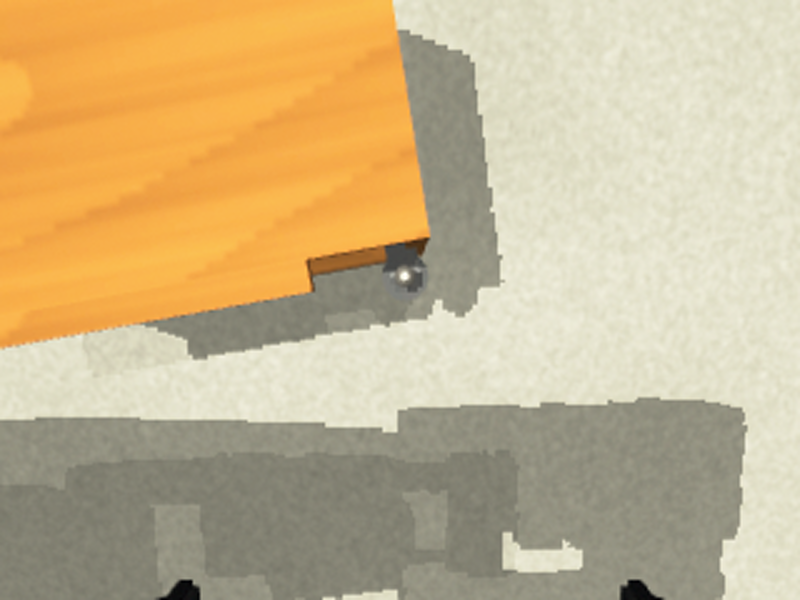

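The zoomed view shows the upper pin tip at crop (404,274), which is full-image pixel (321,109). It sits in front of the roof corner, with the lip starting at crop (312,290). The pin is exposed, so I'll grasp the door and bring it up to the hinge.

```bash
cat >> h.py <<'E'
def snap(name):
    K=cam("wrist");p,d=manip.capture("wrist");cv2.imwrite(f"pics/{name}.png",p[:,:,::-1]);np.save(f"pics/{name}_d.npy",d)
    np.save(f"pics/{name}_K.npy",np.array(list(K[:3])+list(K[3])+list(K[4].as_quat())));return K
def loadK(name):
    a=np.load(f"pics/{name}_K.npy");return (*a[:3],a[3:6],R.from_quat(a[6:]))
E
python3 - <<'E'
from h import *
pin=atz(loadK("w2"),[321.3,109.4],.131)[0];print("pin",pin)
dy=160.6; c=np.array([.5226,-.2992,0])+.007*u(70.6); Q=q(dy-180)
manip.move_to(c+[0,0,.25],Q); manip.move_l(c+[0,0,.110],vel=.12)
manip.set_gripper(0.0); s=manip.sense();print("grip",s["grip_width"],s["finger_force"],s["tool_pos"],s["force"])
manip.move_l(c+[0,0,.19],vel=.12); manip.hold(.2)
s=manip.sense();print(s["force"],s["torque"],s["grip_width"])
K=snap("w3");r=R.from_quat(s["eef_rot"]);zk=.019+.130+.012+.08-0.019  # unused
zt=s["tool_pos"][2]-.110+.124
for n in ["knuckle_high","knuckle_low"]:
    for x in manip.pinpoint(n,"wrist"): print(n,np.round(x["pixel"],1),round(x["p"],2))
print("pred ring px",proj(K,[c*[1,1,0]+.069*u(70.6)+[0,0,zt]]))
# staging: knuckle axis 45 mm out along door y from the pin
oy=101.3+80; st=pin*[1,1,0]+(.045+.070)*u(oy+90); zl=.110+.013+.028
manip.move_to(st+[0,0,.20],q(oy-180)); manip.move_l(st+[0,0,zl],vel=.12); manip.hold(.3)
K=snap("w4"); s=manip.sense();print(s["t"],s["tool_pos"],s["force"],s["torque"])
i=cv2.imread("pics/w4.png")[0:240,160:480];cv2.imwrite("pics/w4c.png",cv2.resize(i,None,fx=2.5,fy=2.5,interpolation=cv2.INTER_CUBIC))
for n in ["knuckle_high","pin_high"]:
    for x in manip.pinpoint(n,"wrist"): print(n,np.round(x["pixel"],1),round(x["p"],2))
E
```

```text
pin [0.60816681 0.15203454 0.131     ]
grip 0.009782428010973418 29.997075498104095 [ 0.52493902 -0.29260282  0.10999129] [ 0.45301205 -0.29082522 -0.21376072]
[ 0.64407131 -0.11512007 -2.65980152] [-0.10676516  0.0945155   0.00063983] 0.009865582397016159
knuckle_high [320.7 121.9] 0.61
knuckle_low [324.4 122.3] 0.92
pred ring px [[327.08086959 128.15717691]]
14.7 [0.61119393 0.03710421 0.15183491] [ 0.53214397  0.68539867 -2.45818834] [-0.10247824  0.04741121  0.04427509]
knuckle_high [324.8 118.3] 0.26
pin_high [326.5  43.2] 0.64
```

View pics/w4c.png

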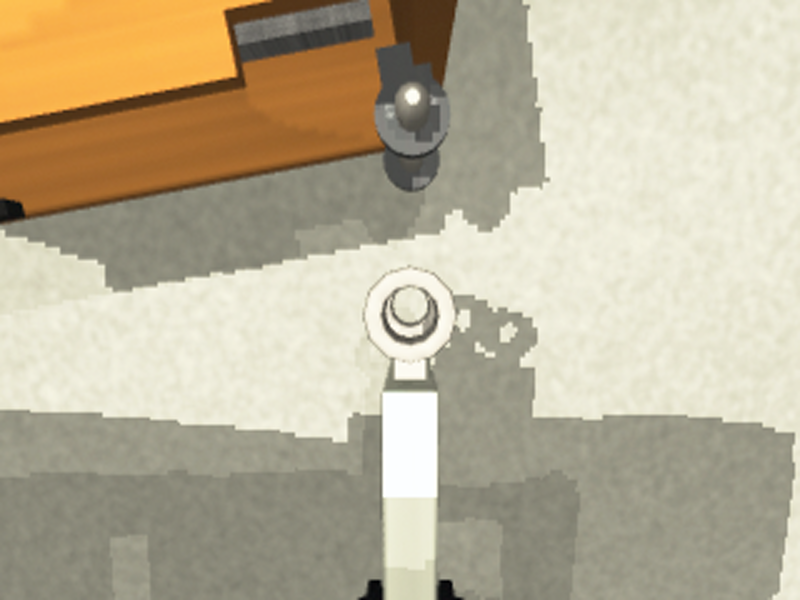

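The view looks straight down the knuckle bore at crop (409,314). The upper pin tip is at (410,97) and its bracket disc is centred near (412,118), almost straight ahead of the knuckle. Next I'll compute the offset between knuckle and pin.

Run:
```python
from h import *
K=loadK("w4");f=lambda x,y:[(x+.5)/2.5-.5+160,(y+.5)/2.5-.5]
print("cam",K[3]); tp=np.array([.61119393,.03710421])
for n,p,z in [("ring top",f(409,314),.1658),("bore bottom",f(410,304),.1438),("pin tip",f(410.5,97),.132),("pin foot disc",f(412,118),.115)]:
    w=atz(K,p,z)[0];print(n,w.round(4))
P=cloud(K,np.load("pics/w4_d.npy"))
Q=P[(abs(P[:,2]-.168)<.008)&(np.hypot(P[:,0]-.61,P[:,1]-.105)<.02)];print("ringz",np.percentile(Q[:,2],[5,50,95]))
Q=P[(abs(P[:,2]-.115)<.004)&(np.hypot(P[:,0]-.609,P[:,1]-.152)<.015)];print("disc",len(Q),np.median(Q[:,2]),cv2.minEnclosingCircle((Q[:,:2]*1000).astype(np.float32)))
Q=P[(abs(P[:,2]-.128)<.008)&(np.hypot(P[:,0]-.609,P[:,1]-.152)<.015)];print("pin",len(Q),Q.mean(0),Q[:,2].max())
```

```text
cam [0.60824773 0.11302297 0.32183167]
ring top [0.6086 0.1075 0.1658]
bore bottom [0.6088 0.1089 0.1438]
pin tip [0.6079 0.1516 0.132 ]
pin foot disc [0.6084 0.1506 0.115 ]
ringz [0.163969   0.16554335 0.16746746]
disc 842 0.11470788566386655 ((608.0156860351562, 154.68495178222656), 12.157915115356445)
pin 347 [0.6097083  0.155471   0.12893948] 0.13598595334946859
```

Run:
```python
from h import *
s=manip.sense();p=s["tool_pos"]+[-.0006,.0433,0]
manip.move_l(p,vel=.06);manip.hold(.4);K=snap("w5")
s=manip.sense();print(s["t"],s["tool_pos"],s["force"],s["torque"])
i=cv2.imread("pics/w5.png")[60:180,240:400];cv2.imwrite("pics/w5c.png",cv2.resize(i,None,fx=5,fy=5,interpolation=cv2.INTER_CUBIC))
```

```text
16.125 [0.61036437 0.08025332 0.15143413] [-0.16614531  1.04965076 -2.00149115] [-0.06399058  0.05808649 -0.00196938]
```

View pics/w5c.png

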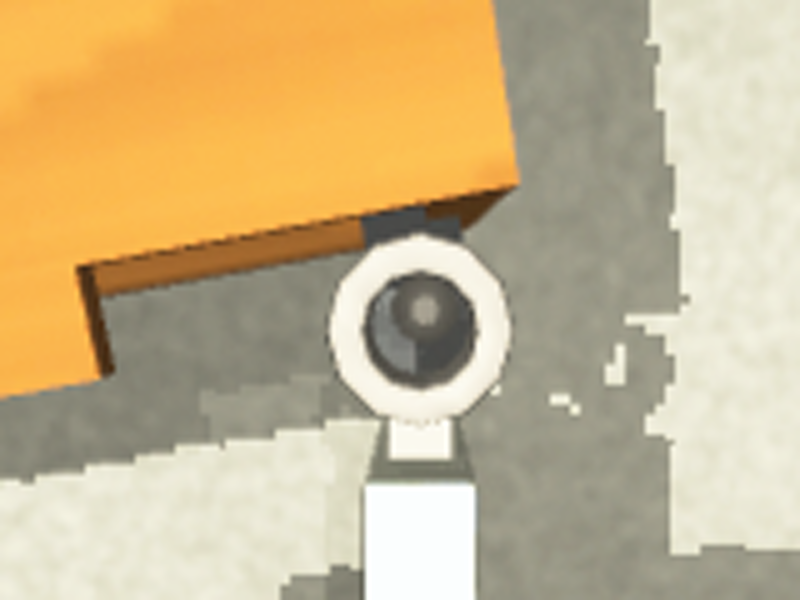

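The bore is centred at crop (421,329), and the pin tip shows inside it at (426,310). I'll check what parallax predicts.

Run:
```python
from h import *
K=loadK("w5");f=lambda x,y:[(x+.5)/5-.5+240,(y+.5)/5-.5+60]
r=atz(K,f(420.5,329),.1654)[0];t=atz(K,f(426,310),.133)[0];print(r,t,t-r,K[3])
e=proj(K,[r*[1,1,0]+[0,0,.133]]);print("expected crop px",(e-[240,60]+.5)*5-.5)
```

```text
[0.60785254 0.15065749 0.1654    ] [0.60848188 0.15162364 0.133     ] [ 0.00062934  0.00096615 -0.0324    ] [0.60759753 0.15616427 0.32121156]
expected crop px [[420.26381022 318.63407331]]
```

Run:
```python
from h import *
print(R.from_quat(manip.sense()["eef_rot"]).as_matrix().round(4).tolist())
for n in ("w1","w3","w4","w5"):
    K=loadK(n);d=np.load(f"pics/{n}_d.npy");v0,v1=(140,205) if n=="w1" else (160,225)
    v,uu=np.mgrid[v0:v1,320:327];v=v.ravel();uu=uu.ravel();dd=d[v,uu]
    P=K[3]+ray(K,np.stack([uu,v],1))*dd[:,None]
    m=dd>0;P=P[m];z=np.median(P[:,2]);P=P[abs(P[:,2]-z)<.006]
    s=np.hypot(P[:,0]-P[0,0],P[:,1]-P[0,1]);c=np.polyfit(s,P[:,2],1);print(n,len(P),s.max(),"slope deg (away from hinge)",np.degrees(np.arctan(c[0])),z,np.std(P[:,2]-np.polyval(c,s)))
```

```text
[[-0.0224, 0.9997, -0.0], [0.9997, 0.0224, -0.0], [-0.0, -0.0, -1.0]]
w1 453 0.07110882393880756 slope deg (away from hinge) 0.09212291716726387 0.1418277045113397 0.0007412883192295496
w3 454 0.029513617245936742 slope deg (away from hinge) -0.06379865379526475 0.22038866127634085 0.0005827807817894753
w4 454 0.029563389808933888 slope deg (away from hinge) -0.05768404494981242 0.18382869534320215 0.0005992288069165721
w5 453 0.029592947641020155 slope deg (away from hinge) -0.06796858946485765 0.1832163114562557 0.0006023695041779021
```

The door hangs level to within 0.1°. I'll apply the (+0.6, +0.9) mm correction and lower it in small force-monitored steps.

Run:
```python
from h import *
s=manip.sense();f0=s["force"];p=s["tool_pos"]+[.0006,.0009,0]
manip.move_l(p,vel=.03);p0=p.copy()
for z in list(np.arange(.147,.1225,-.003))+[.1225]:
    p=p.copy();p[2]=z;manip.move_l(p,vel=.03);s=manip.sense();df=s["force"]-f0
    print(round(z,4),s["tool_pos"].round(4),df.round(2),s["torque"].round(2))
    if np.linalg.norm(df)>12: break
manip.hold(.3);K=snap("w6");s=manip.sense();print(s["t"],(s["force"]-f0).round(2))
P=cloud(K,np.load("pics/w6_d.npy"));h=p0[:2]+.07*u(271.3)[:2]*-1
Q=P[(np.hypot(*(P[:,:2]-h).T)<.009)&(P[:,2]>.12)];print("ring z (hung .137 expected)",np.median(Q[:,2]))
d=np.load("pics/w6_d.npy");v,uu=np.mgrid[160:225,320:327];Pz=K[3]+ray(K,np.stack([uu.ravel(),v.ravel()],1))*d[v,uu].ravel()[:,None];print("top edge z",np.median(Pz[:,2]))
```

```text
0.147 [0.6106 0.0811 0.1464] [-0.43 -0.78 -1.4 ] [-0.09  0.01 -0.01]
0.144 [0.6108 0.0811 0.1437] [ 0.34 -1.35 -1.1 ] [-0.11  0.03  0.03]
0.141 [0.6108 0.0812 0.1407] [ 0.09 -0.97 -1.18] [-0.14  0.02 -0.  ]
0.138 [0.6107 0.0812 0.1376] [-0.01 -1.17 -2.18] [-0.05  0.06 -0.01]
0.135 [0.6107 0.0812 0.1346] [-0.64 -0.73 -1.76] [-0.08  0.03  0.04]
0.132 [0.6108 0.0811 0.1317] [ 0.54 -0.77 -1.44] [-0.1   0.1  -0.01]
0.129 [0.6107 0.0811 0.1286] [ 0.76 -0.43 -0.45] [-0.11  0.1   0.01]
0.126 [0.6107 0.0812 0.1256] [ 0.3  -1.22 -1.88] [-0.14  0.05 -0.03]
0.123 [0.611  0.0812 0.123 ] [-0.24 -0.43 -0.97] [-0.07  0.04 -0.09]
0.1225 [0.6111 0.0811 0.1229] [-1.15 -1.99  1.58] [0.02 0.24 0.08]
19.275 [-0.25 -2.4   4.33]
ring z (hung .137 expected) 0.1361970287598048
top edge z 0.15487130478522135
```

The door is seated: contact at TCP z = 0.1229 and top edge at 155 mm. Now I'll release it, back off and push it shut.

Run:
```python
from h import *
ax=np.array([.6085,.1515,0]); Y0=101.3
manip.set_gripper(.04); s=manip.sense(); p=s["tool_pos"].copy()
manip.move_l([p[0],p[1],.25],vel=.12)
pose=lambda th,off,z:(ax+.113*u(Y0+th+90)-off*u(Y0+th)+[0,0,z])
Q=lambda th:q(Y0+th-180)
ths=list(np.arange(72,-.1,-8))
print([manip.solve_ik(pose(t,.017,.117),Q(t)) is not None for t in ths])
manip.set_gripper(0.)
manip.move_l(pose(80,.045,.25),Q(80),vel=.15)
manip.move_l(pose(80,.045,.117),vel=.12)
manip.hold(.2);f0=manip.sense()["force"]
manip.move_l(pose(80,.020,.117),vel=.06)
print("t",manip.sense()["t"])
for t in list(np.arange(74,7,-6))+[6,4,3,2,1]:
    manip.move_l(pose(t,.017,.117),Q(t),vel=.06 if t>7 else .03);s=manip.sense();df=s["force"]-f0
    print(t,df.round(1),end=" ")
    if np.linalg.norm(df)>12: print("stop");break
K=snap("w7");manip.capture("scene")
print(manip.sense()["t"])
```

```text
[True, True, True, True, True, True, True, True, True, True]
t 24.6167
74 [-0.4  0.6 -0. ] 68 [-0.   0.8  0.5] 62 [0.1 0.6 0.2] 56 [ 0.6 -0.2 -0.3] 50 [ 0.1  0.2 -0.4] 44 [ 0.1  0.6 -0.3] 38 [ 1.   0.6 -0.6] 32 [-1.1  0.3  1. ] 26 [-0.4  0.9  0.1] 20 [-0.3  0.7  0.7] 14 [0.3 0.4 0. ] 8 [ 0.4  0.5 -0.5] 6 [ 0.2 -0.8  0. ] 4 [ 0.7  0.3 -0.2] 3 [ 1.2  0.9 -0.5] 2 [-0.   0.4 -0.6] 1 [ 0.4  0.3 -0.1] 30.2833
```

Run:
```python
from h import *
ax=np.array([.6085,.1515,0]); Y0=101.3; n=-u(Y0)
s=manip.sense();f0=s["force"];base=ax+.113*u(Y0+90)+[0,0,.117]
for off in np.arange(.017,.004,-.001):
    manip.move_l(base+off*n,q(Y0-180),vel=.02);manip.hold(.1);df=manip.sense()["force"]-f0
    print(round(off,3),df.round(1),end=" ")
    if np.linalg.norm(df)>7: break
K=snap("w8");p,d=manip.capture("scene");cv2.imwrite("pics/s2.png",p[:,:,::-1])
a=cv2.imread("pics/w8.png");b=cv2.imread("pics/s2.png")[150:300,260:440]
cv2.imwrite("pics/m.png",np.hstack([cv2.resize(a[:250,180:500],(400,313)),cv2.resize(b,(375,313))]))
print(manip.sense()["t"],manip.sense()["tool_pos"])
```

```text
0.017 [-1.2 -0.2  1. ] 0.016 [-1.7 -0.1  0.6] 0.015 [-2.   0.4  0.5] 0.014 [-1.6 -1.7  1.2] 0.013 [-0.2 -5.8  0.7] 0.012 [-0.5 -9.   0.5] 32.4833 [0.50046331 0.11547403 0.11704835]
```

View pics/m.png

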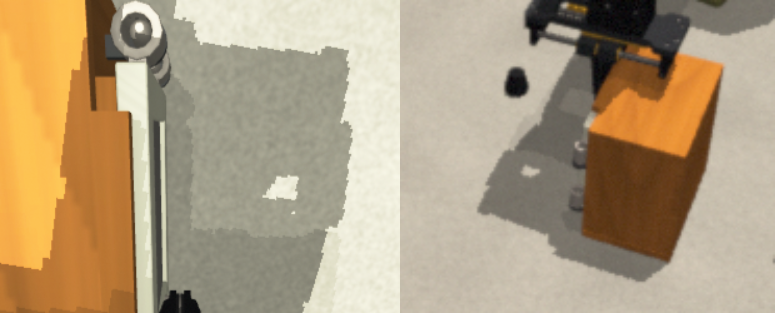

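The pin is visible inside the knuckle at (139,27), and the door's face runs parallel to the lip. Force rises against a firm stop. I'll push slightly more, then back off and check the door's yaw from above.

Run:
```python
from h import *
ax=np.array([.6085,.1515,0]); Y0=101.3; n=-u(Y0)
base=ax+.113*u(Y0+90)+[0,0,.117]
for off in (.010,.008):
    manip.move_l(base+off*n,vel=.02);manip.hold(.2);s=manip.sense();print(off,s["force"].round(1),(s["tool_pos"]-base)@n)
manip.move_l(base+.06*n,vel=.05);manip.move_l(base+.06*n+[0,0,.2],vel=.15)
manip.move_l(ax+.1*n+.04*u(Y0+90)+[0,0,.30],vel=.15);manip.hold(.3)
K=snap("w9");P=cloud(K,np.load("pics/w9_d.npy"))
f=P-ax; X=f@-n; Y=f@u(Y0+90)
m=(abs(P[:,2]-.155)<.004)&(X<.0)&(X>-.025)&(Y>0)&(Y<.16)
print(m.sum(),"top z",np.median(P[m,2]),"Y range",Y[m].min(),Y[m].max())
for a,b in [(.03,.05),(.05,.08),(.08,.11),(.11,.14)]:
    k=m&(Y>a)&(Y<b);print(a,k.sum(),np.percentile(X[k],[2,50,98]).round(4))
r=(abs(P[:,2]-.173)<.004)&(abs(X)<.2);
for a,b in [(.05,.08),(.11,.14)]: k=r&(Y>a)&(Y<b);print("lip edge",np.percentile(X[k],.5).round(4))
i=cv2.imread("pics/w9.png");cv2.imwrite("pics/w9c.png",cv2.resize(i[:260,120:520],None,fx=2,fy=2))
for t in ("door_edge","shut_mark"): print(t,[(x["pixel"],round(x["p"],2)) for x in manip.pinpoint(t,"wrist")])
print(proj(K,[ax+.142*u(Y0+90)+[0,0,.09]]),manip.sense()["t"])
```

```text
0.01 [  1.5 -16.1   0.3] 0.01410362426453889
0.008 [  3.6 -22.1   0.6] 0.014061435892749405
507 top z 0.15251463826216316 Y range 0.014449383930477492 0.12761631441128166
0.03 118 [-0.0059 -0.0029 -0.0002]
0.05 169 [-0.0066 -0.0034 -0.    ]
0.08 111 [-0.0075 -0.0036 -0.0002]
0.11 16 [-0.0082 -0.0056 -0.0005]
lip edge 0.0001
lip edge 0.0002
door_edge [([250.2, 252.9], 0.78), ([76.7, 172.9], 0.26)]
shut_mark []
[[245.95880083 256.24876263]] 37.225
```

View pics/w9c.png

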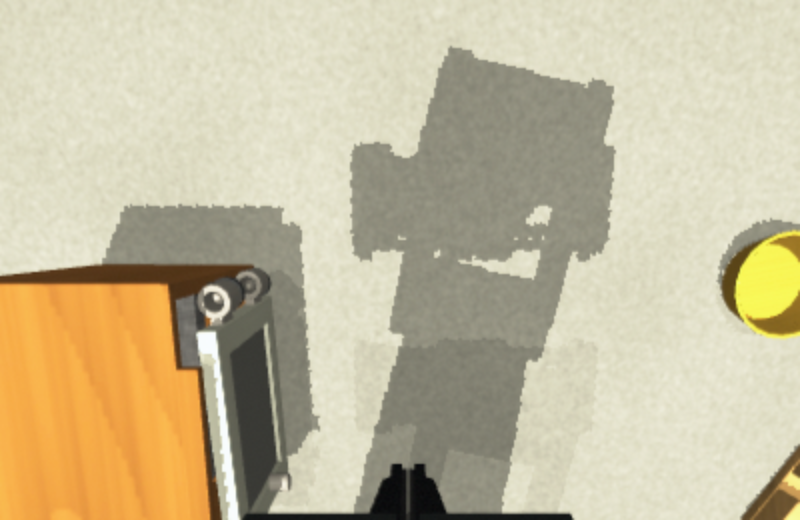

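The picture shows the door hung on both pins, at crop (215,300) and (255,285). The door lies along the lip, and everything else is clear. One view from above the free edge will confirm the shut angle.

Run:
```python
from h import *
ax=np.array([.6085,.1515,0]); Y0=101.3; n=-u(Y0); yd=u(Y0+90)
Q=q(Y0+10); tx=R.from_quat(Q).as_matrix()[:,0]
# camera over shut door, 30 mm outside; tool x points as given
for a in (Y0,Y0-180,Y0+90,Y0-90):
    tx=R.from_quat(q(a)).as_matrix()[:,0]; p=ax+.095*yd+.035*n-.077*tx+[0,0,.27]
    j=manip.solve_ik(p,q(a)); print(a,tx@n,tx@yd,None if j is None else j.round(2))
    if j is not None and tx@n>-.5: break
manip.move_to(p,q(a));manip.hold(.3);K=snap("w10")
i=cv2.imread("pics/w10.png")
c=proj(K,[ax+.08*yd+[0,0,.155]])[0].round().astype(int);print(c,proj(K,[ax+s*yd+o*n+[0,0,.155] for s in (.03,.142) for o in (0,.005)]).round(1))
x0,y0=max(c[0]-100,0),max(c[1]-75,0);print(x0,y0);cv2.imwrite("pics/w10c.png",cv2.resize(i[y0:y0+150,x0:x0+200],None,fx=4,fy=4,interpolation=cv2.INTER_CUBIC))
print(manip.sense()["t"])
```

```text
101.3 1.1382163556768744e-17 1.0000000000000002 [ 0.1   0.    1.68 -0.    1.45 -1.67]
[364 131] [[362.  187.6]
 [356.5 187.6]
 [366.4  53.2]
 [360.3  53.2]]
264 56
40.1333
```

View pics/w10c.png

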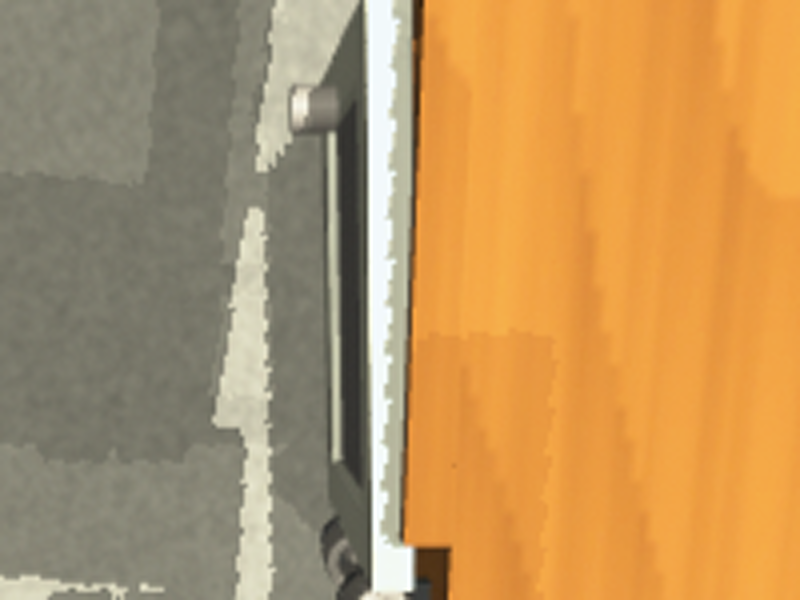

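The lip and the door's top outer edge diverge by about 2.5°: lip (404,545)→(423,5), door edge (372,590)→(365,0). So the door is still slightly ajar, and the hard stop was probably the wider upper fingers meeting the lip. I'll push again with the tool tilted so the hand leans outward and only the fingertips reach the door.

Run:
```python
from h import *
ax=np.array([.6085,.1515,0]); Y0=101.3; n=-u(Y0); yd=u(Y0+90)
base=ax+.115*yd+[0,0,.115]; z=np.array([0,0,1.])
a=np.radians(28)
T=R.from_rotvec(yd*a)
if (T.apply(-z)@n)>0: T=T.inv()
for b in (-180,0,):
    Q=(T*R.from_quat(q(Y0+b))).as_quat()
    js=[manip.solve_ik(base+o*n+[0,0,h],Q) for o,h in((.06,.08),(.06,0),(.005,0))]
    print(b,[None if j is None else j.round(2) for j in js])
    if all(j is not None for j in js): break
manip.move_to(base+.06*n+[0,0,.08],Q);manip.move_l(base+.06*n,vel=.12)
manip.hold(.2);f0=manip.sense()["force"]
manip.move_l(base+.022*n,vel=.06)
for off in np.arange(.018,-.006,-.0015):
    manip.move_l(base+off*n,vel=.03);s=manip.sense();df=s["force"]-f0
    print(round(off,4),round((s["tool_pos"]-base)@n,4),round(df@n,1),end=" | ")
    if df@n>12: break
manip.hold(.2);print(manip.sense()["t"],(manip.sense()["force"]-f0).round(1))
K=snap("w11")
```

```text
-180 [array([-0.22, -0.08,  1.95,  0.45,  1.49,  1.07]), array([-0.22,  0.  ,  2.02,  0.45,  1.36,  1.  ]), array([-0.12, -0.03,  2.05,  0.48,  1.32,  1.08])]
0.018 0.018 -0.6 | 0.0165 0.0165 0.0 | 0.015 0.0149 0.6 | 0.0135 0.0134 1.1 | 0.012 0.0119 0.4 | 0.0105 0.0104 0.6 | 0.009 0.009 1.2 | 0.0075 0.0086 6.0 | 0.006 0.0085 10.8 | 0.0045 0.0083 15.6 | 46.9917 [  1.1 -15.4   2.6]
```

The fingertips now reach a firm stop further in. I'll back off and check from the same viewpoint.

Run:
```python
from h import *
ax=np.array([.6085,.1515,0]); Y0=101.3; n=-u(Y0); yd=u(Y0+90)
p=manip.sense()["tool_pos"]
manip.move_l(p+.05*n,vel=.08);manip.move_l(p+.05*n+[0,0,.12],vel=.2)
tx=R.from_quat(q(Y0)).as_matrix()[:,0]
manip.move_to(ax+.095*yd+.035*n-.077*tx+[0,0,.27],q(Y0));manip.hold(.3);K=snap("w12")
i=cv2.imread("pics/w12.png")
cv2.imwrite("pics/w12c.png",cv2.resize(i[56:206,264:464],None,fx=4,fy=4,interpolation=cv2.INTER_CUBIC))
print(proj(K,[ax+s*yd+.005*n+[0,0,.155] for s in (.03,.142)]).round(1),manip.sense()["t"])
```

```text
[[356.5 187.6]
 [360.3  53.2]] 51.325
```

View pics/w12c.png

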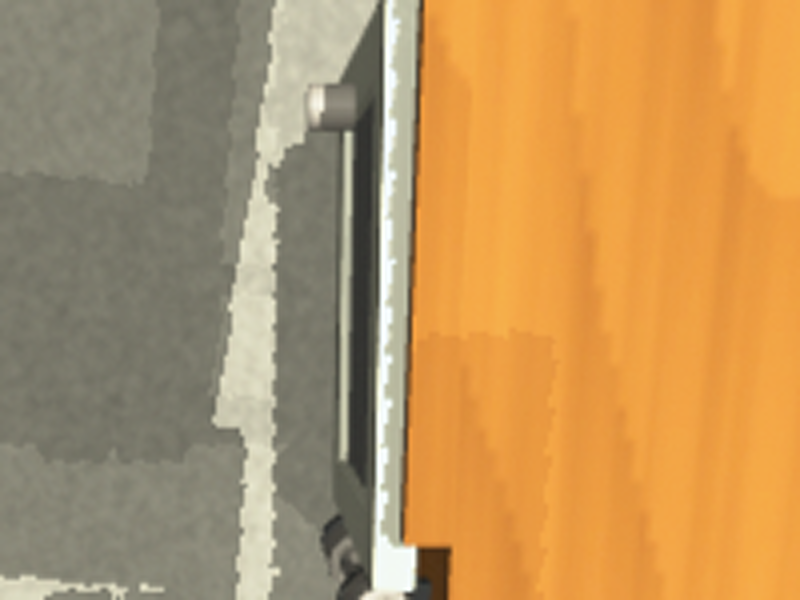

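The top outer edge now runs (373,590)→(385,0), parallel to the lip to within measurement error. With the tilted hand clear of the lip, the firm contact was the door against its stops. The robot is clear, so I'm handing in.

```bash
python3 -c "
from cell import manip
print(manip.finish_job())"
```

```text
the job is handed in; nothing more can be done
None
```

The door is hung on both pins, released, and pushed against its stops, and the job was handed in just after 51 s of robot time. The last view puts it shut to within about 0.4°. My first push stopped about 2.5° short, probably with the fingers against the roof lip at up to about 22 N, so I pushed again with the hand tilted clear.

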